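# Fit the pressure plate on the bar-bundling jig

### The arm

A 6-joint arm with a two-finger parallel gripper is mounted at the origin on the work surface. World frame = base frame: x ahead of the robot, y to its left, z up, the work surface at z = 0. Lengths are in m, angles in degrees, forces in N, time in s.
With the tool pointing down it reaches from about 0.35 to 0.775 m from the base axis. Payload 5.5 kg.
Tool frame: the origin (TCP) lies between the finger pads; the fingertips stand 25 mm ahead of it and the grasp point (between the pads) lies 6 mm ahead of it (arm.tips_ahead is the distance from the TCP to the fingertips, in m); z points along the fingers, y is the line along which they close (so a half turn about z gives the same grasp; the last joint's range is limited). The gripper opens to 85 mm and grips with 20 to 120 N. Pads are 22 mm wide; open, the fingers measure 114 mm over their backs; the gripper's body (76 mm by 85 mm) begins 54 mm behind the grasp point. The pads swing forward as they close: fully open they stand 13 mm farther back than shut.
Start: joints at [-83.858, 17.945, 2.641, 74.691, 0, 82.002], TCP at [0.14, -0.558, 0.256] pointing down, gripper open.
Joint ranges: [-158.12, 158.12], [-49.38, 96.58], [-58.88, 72.47], [-126.05, 133.96], [-84.25, 85.87], [-180, 180]. Speed limits (degrees/s): [147.25, 147.25, 180, 180, 180, 180].

### API

Orientations are given as [roll, pitch, yaw] about the fixed x, y, z axes, in that order (R = Rz(yaw) Ry(pitch) Rx(roll)).
In Python, from station import arm gives the robot as it stands. The module is installed in compiled form; this text tells all that it offers.
- The arm moves only by the tool jog_arm, never from a script. Its argument "targets" is one flat list of numbers, 6 for each row, row after row: the shift along the tool's x, y, z in cm, then the turn, a rotation vector about the tool's x, y, z in degrees. In form: [x, y, z, ax, ay, az, x, y, z, ax, ay, az, ...]. A call has 1 to 12 rows; each row is the pose to reach, as a shift and turn from the pose commanded when the call began, along the tool's axes at that moment; what a row does not reach only later rows make up. A row lasts 1/10 s, in which the tool goes at most 50 mm and 8.59 degrees, less where a joint would pass 70% of its speed; a pose out of reach is approached as far as the arm can. A call with a gripper value outside its range is refused whole. "jaw" is the opening, from 0 (shut) to 1 (fully open), set as the call begins (left out, the last holds). The fingers move at their own pace and stop on an object; "newtons" is the grip in N (left out, the last holds). Time passes only in rows, so rows that repeat a pose let the fingers close. It gives the time, the measured TCP pose, the force, the opening and the grip force at its end, in the units of the state.
- arm.state(): the state, without advancing time (a new reading comes with each control period).
- arm.grab_frame(name): name is "side" or "top"; returns the picture (384x512x3 uint8, red, green, blue); there is no depth.
- arm.calibration(name): a dict with "fovy" (degrees; the focal length in pixels is half the picture's height over the tangent of half this angle, whatever the lens; pixels are square), "cx", "cy" (the principal point, pixels), "D" ([k1, k2, p1, p2, k3] as OpenCV has them; the pictures are not rectified), "R" (3x3) and "t" (3): a world point X has camera coordinates R X + t. Camera axes: x right, y down, z forward; pixel columns grow to the right and rows downward; lengths in m; the calibration is good to about 2 mm. A picture is of the moment at which its call begins. calibration takes no time and is no camera call.
- arm.close_job(): hands the job in; it is judged then, once.
The state is a dict: "time_s": time; "qpos": joint angles; "dq": joint speeds; "effort": joint torques, N m; "tcp_pos": TCP position; "ee_rot": TCP orientation; "ft_force": force on the tool from outside, world axes, zero at the start; "ft_torque": the same for the moment, N m; "width": finger opening in m; "gripper_force": force on a finger pad.
Only numpy, scipy, OpenCV 4.12 (cv2) and the standard library are available. Lean on these libraries where they do the work, as an engineer would, in place of code of your own. Each camera call takes 0.05 s, during which the arm holds its last target. There are 200 camera calls.

### The job

Pick up by its handle the pressure plate whose two holes match the spacing of the bundling jig's two guide pins, and lower it gently and level over both pins until it rests fully home and flat on the jig's shoulders. The pins can stand anywhere along their slide, so find them by eye or by feel; do not drop the plate, do not let it go down one pin crooked, leave everything else where it is, and let go of the plate at the end.

Things in the scene. Friction and masses are not known exactly. Their poses are not given: they have to be found in the camera images.
- plate_long: aluminium pressure plate that fits the jig, 180 (its x) x 80 (its y) x 14 mm, about 0.55 kg (varies by a fifth), loose, lying flat on the counter. Origin: centre of its underside, z up. Two plain through holes, 15 mm diameter, 1 mm chamfers, at x = +65 and -65 mm, y = 0. Black bar handle on top in the middle. It may be fitted either way round.
- handle (a point): middle of the long plate's handle, 40 mm above its underside. The handle is a bar along the plate's x, 70 mm long, 14 mm wide (y), 20 mm tall (30 to 50 mm above the underside), on two posts at x = +28 and -28 mm, with 16 mm free beneath it.
- plate_short: a like plate for another jig, 140 x 80 x 14 mm, holes at x = +45 and -45 mm, same handle; it does not fit here. Loose, flat on the counter; leave alone. Origin: centre of its underside
- jig: fixed bundling jig. Origin: centre of its underside on the counter. Grey base 210 (its x) x 130 (its y) x 12 mm, steel strips to 22 mm high at both x ends. A steel carriage on it bears two stacks of gold bars, two shoulders and two guide pins; it is clamped by friction (60 N) anywhere from y = -16 to +16 mm, which this pose does not tell: see or feel it.
- jig_middle (a point): point 40 mm above the jig's origin, fixed to the jig base (not to the carriage), level with the shoulders' tops, where a fitted plate's underside rests. The two upright pins, 12 mm diameter, stand on the shoulders at jig x = +65 and -65 mm, both at one same unknown y; flat tops 70 mm above the counter, chamfered 1 mm over 2 mm. The bars are lower than the shoulders.
- stack_left: banded stack of small gold-coloured bars, 45 x 28 x 20 mm, loose on the counter; leave alone. Origin: centre of its underside
- stack_right: banded stack of small gold-coloured bars, 45 x 28 x 17.5 mm, loose; leave alone. Origin: centre of its underside
- calculator: desk calculator, 150 x 85 x 17 mm, loose; leave alone. Origin: centre of its underside
- phone: phone lying flat, 150 x 74 x 9 mm, loose; leave alone. Origin: centre of its underside
- mouse: computer mouse, 105 x 58 x 31 mm, loose; leave alone. Origin: centre of its underside
- scissors: scissors lying flat, about 160 x 80 x 11 mm, loose; leave alone. Origin: on the counter between finger loops and blades, blades to +x
- stamp: hand stamp, foot 60 x 30 mm, 70 mm tall, loose; leave alone. Origin: centre of its underside
There are look-alikes about, which are no part of the job. Of the things shaped like the jig, the grey one is meant.

How it is judged:
By the outcome, as a careful person would: the job done as asked, in the order asked, and still so for the second after the job is handed in, with the robot touching nothing.
It also fails if it takes over 66 s, if anything falls off the work surface, if the arm or the gripper's body presses on something with over 40 N, if the wrist force passes 120 N, or if a joint passes its speed limit or range.

## Working session

There is one attempt and no reset: what is moved stays moved. The work goes in short steps, Python scripts to look and compute and a tool call to move; the robot and the scene stay as the last step left them, time stands still between calls to the robot, and variables do not carry over. Pictures are saved under pics/ and viewed, at most 13 in all, crops included, and the job is handed in when it is done.

Besides the shell and the picture viewer there is one more tool, called after "Request:" by a JSON object that holds its "name" and its "arguments", one argument or row to a line. jog_arm: Moves the arm, as the interface text tells. Its arguments: {"type":"object","properties":{"targets":{"type":"array","items":{"type":"number"}},"jaw":{"type":"number"},"newtons":{"type":"number"}},"required":["targets"]}

```bash
mkdir -p pics; python3 - <<'E'
from station import arm
import cv2
for n in("side","top"):
    f=arm.grab_frame(n); cv2.imwrite(f"pics/{n}0.png",cv2.resize(f[:,:,::-1],(800,600),interpolation=cv2.INTER_CUBIC)); c=arm.calibration(n); print(n,c)
s=arm.state();print(s)
E
```

```text
side {'fovy': 42.24883177564091, 'cx': 252.41987735454472, 'cy': 187.3518121698398, 'D': array([-0.11855685,  0.        ,  0.        ,  0.        ,  0.        ]), 'R': array([[-0.86148399, -0.50747979, -0.01759529],
       [-0.36356119,  0.64062145, -0.6763338 ],
       [ 0.35449765, -0.57625378, -0.73638509]]), 't': array([0.42022918, 0.2276317 , 1.63712522])}
top {'fovy': 48.244418793970624, 'cx': 250.8827432277529, 'cy': 187.47450573695767, 'D': array([-0.09968225,  0.        ,  0.        ,  0.        ,  0.        ]), 'R': array([[-0.00750582, -0.99990904,  0.01120585],
       [-0.99578314,  0.00644929, -0.0915115 ],
       [ 0.0914309 , -0.01184547, -0.99574097]]), 't': array([-0.01042032,  0.51972193,  1.27012818])}
{'time_s': 0.1, 'qpos': array([-8.38607008e+01,  1.79868054e+01,  2.58337773e+00,  7.46899315e+01,
       -2.23950053e-04,  8.20026287e+01]), 'dq': array([ 0.09757633, -0.0484754 ,  0.1040346 , -0.10629448, -0.04735003,
       -0.06504683]), 'effort': array([ 5.03022282e-03, -4.81721199e+01,  2.99246407e+01,  1.27061279e-02,
       -1.01175042e-04,  1.95692814e-05]), 'tcp_pos': array([ 0.1403917 , -0.5571744 ,  0.25549421]), 'ee_rot': array([-1.79907518e+02, -1.27670653e-02,  1.41366604e+01]), 'ft_force': array([-1.18524225,  0.35438591, -0.00176022]), 'ft_torque': array([0.05115811, 0.02541681, 0.00700731]), 'gripper_force': 0.0, 'width': 0.08529815989299093}
```

View pics/top0.png

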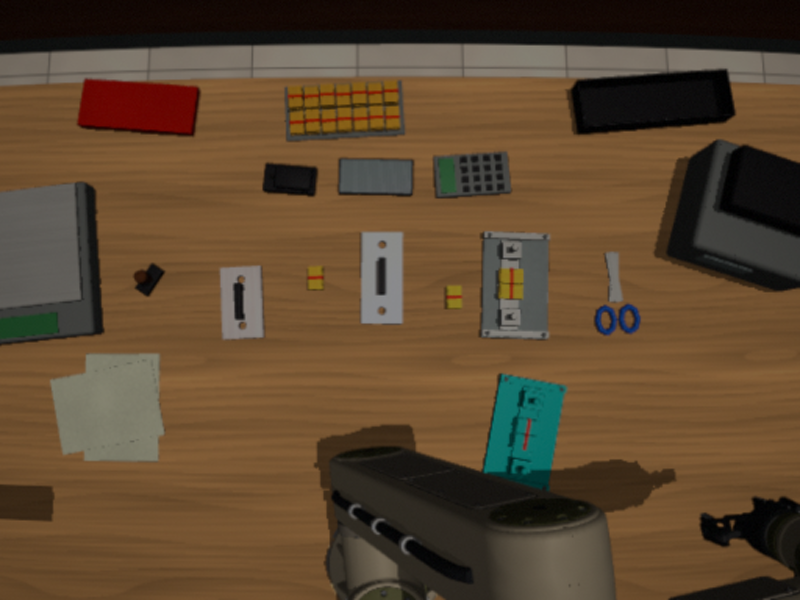

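View pics/side0.png

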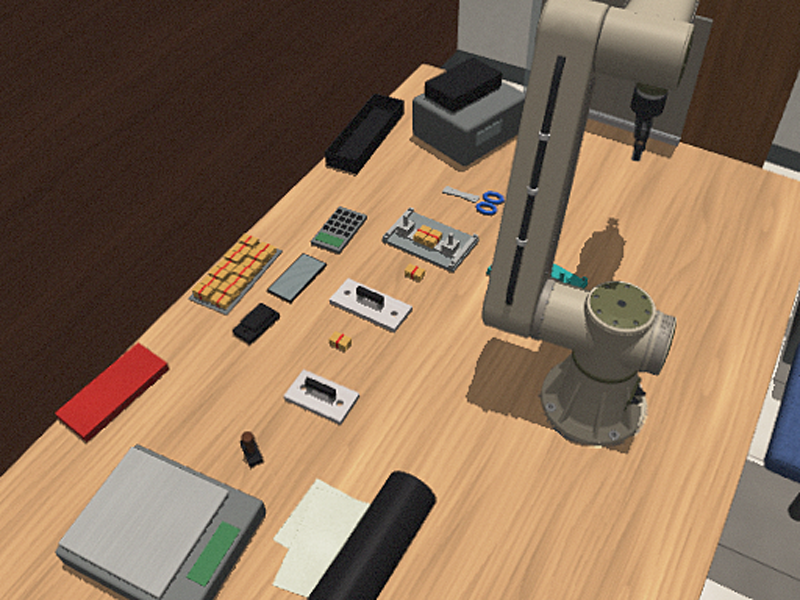

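The top view shows the long plate at about (381,278), the grey jig at (515,285) with its pins near (511,247) and (510,316), and the teal look-alike at (525,430). I'll enlarge that region.

```bash
cat > h.py <<'E'
from station import arm
import cv2, numpy as np
def cal(n):
    c=arm.calibration(n); f=192/np.tan(np.radians(c["fovy"]/2))
    return np.array([[f,0,c["cx"]],[0,f,c["cy"]],[0,0,1.]]),c["D"],c["R"],c["t"]
def ray(n,p,z):
    K,D,R,t=cal(n); u=cv2.undistortPoints(np.array([[p]],float),K,D)[0,0]
    d=R.T@np.array([*u,1]); o=-R.T@t
    return o+d*(z-o[2])/d[2]
def tri(p,q):  # side pixel, top pixel
    A=[];b=[]
    for n,x in(("side",p),("top",q)):
        K,D,R,t=cal(n); u=cv2.undistortPoints(np.array([[x]],float),K,D)[0,0]
        for i in(0,1): A.append(u[i]*R[2]-R[i]); b.append(t[i]-u[i]*t[2])
    return np.linalg.lstsq(np.array(A),np.array(b),rcond=None)[0]
def proj(n,X):
    K,D,R,t=cal(n); return cv2.projectPoints(np.atleast_2d(X).astype(float),cv2.Rodrigues(R)[0],t,K,D)[0][:,0]
def crop(n,name,x0,y0,w,h,s):
    f=arm.grab_frame(n)[y0:y0+h,x0:x0+w,::-1]
    cv2.imwrite(f"pics/{name}.png",cv2.resize(f,(w*s,h*s),interpolation=cv2.INTER_CUBIC))
E
python3 - <<'E'
from h import *
a=arm.grab_frame("top")[140:225,225:358,::-1]
b=arm.grab_frame("side")[130:214,205:310,::-1]
cv2.imwrite("pics/t1.png",cv2.resize(a,None,fx=6,fy=6,interpolation=cv2.INTER_CUBIC))
cv2.imwrite("pics/s1.png",cv2.resize(b,None,fx=7,fy=7,interpolation=cv2.INTER_CUBIC))
E
```

```text
(no output)
```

View pics/t1.png

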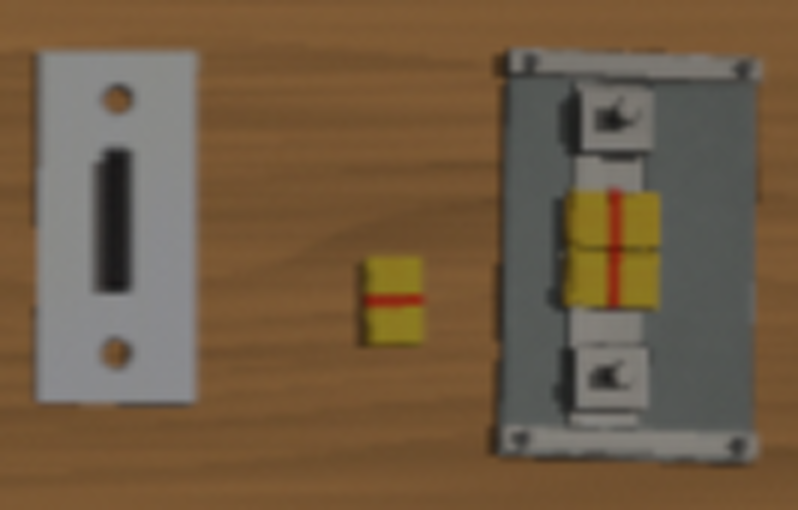

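View pics/s1.png

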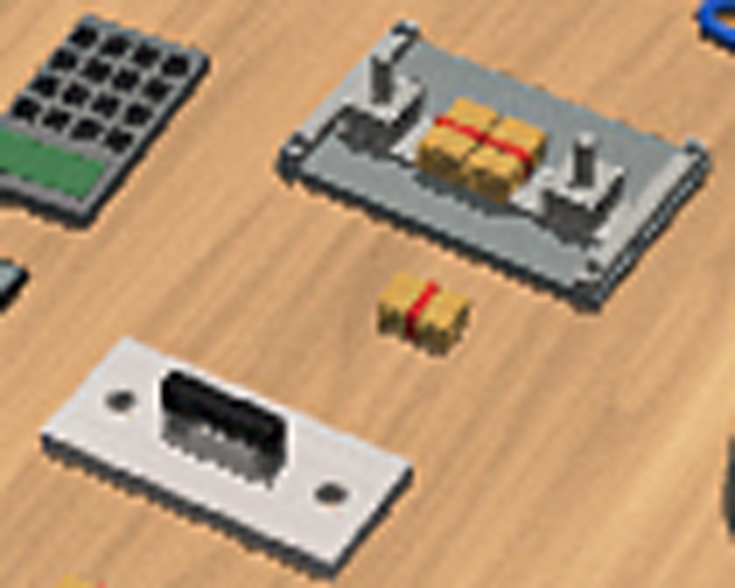

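The crops show the plate holes at t1 (117,99) and (116,352). The shoulder tops are centred at t1 (618,119) and (610,378), and the pin tops are at s1 (381,55) and (585,136).

```bash
python3 - <<'E'
from h import *
T=lambda x,y:(225+(x+.5)/6-.5,140+(y+.5)/6-.5)
S=lambda x,y:(205+(x+.5)/7-.5,130+(y+.5)/7-.5)
def rep(l,a,b): print(l,a.round(4),b.round(4),"mid",((a+b)/2).round(4),"len",np.hypot(*(a-b)[:2]).round(4),"ang",np.degrees(np.arctan2((a-b)[1],(a-b)[0])).round(2))
rep("holes top",ray("top",T(117,99),.014),ray("top",T(116,352),.014))
rep("holes side",ray("side",S(121,401),.014),ray("side",S(332,494),.014))
rep("shoulder top",ray("top",T(618,119),.04),ray("top",T(610,378),.04))
rep("pintop side",ray("side",S(381,55),.07),ray("side",S(585,136),.07))
rep("pinbase side",ray("side",S(382,100),.04),ray("side",S(585,186),.04))
rep("plate corners L",ray("top",T(37,52),.014),ray("top",T(37,402),.014))
rep("plate corners R",ray("top",T(197,52),.014),ray("top",T(197,403),.014))
rep("handle top",ray("top",T(118,150),.05),ray("top",T(117,292),.05))
rep("jig R",ray("top",T(760,62),.022),ray("top",T(757,460),.022))
rep("jig L",ray("top",T(508,52),.022),ray("top",T(497,452),.022))
m=(ray("top",T(117,99),.04))
for X in([.3,0,.04],): pass
E
```

```text
holes top [0.6172 0.0059 0.014 ] [0.4879 0.0072 0.014 ] mid [0.5525 0.0066 0.014 ] len 0.1294 ang -0.57
holes side [0.6156 0.0059 0.014 ] [0.4852 0.0069 0.014 ] mid [0.5504 0.0064 0.014 ] len 0.1304 ang -0.44
shoulder top [ 0.6016 -0.2458  0.04  ] [ 0.4714 -0.2386  0.04  ] mid [ 0.5365 -0.2422  0.04  ] len 0.1304 ang -3.17
pintop side [ 0.6008 -0.245   0.07  ] [ 0.471  -0.2424  0.07  ] mid [ 0.5359 -0.2437  0.07  ] len 0.1298 ang -1.16
pinbase side [ 0.5984 -0.2414  0.04  ] [ 0.4664 -0.2357  0.04  ] mid [ 0.5324 -0.2386  0.04  ] len 0.1321 ang -2.45
plate corners L [0.6418 0.0467 0.014 ] [0.4628 0.0472 0.014 ] mid [0.5523 0.047  0.014 ] len 0.179 ang -0.17
plate corners R [ 0.6413 -0.0351  0.014 ] [ 0.4618 -0.0335  0.014 ] mid [ 0.5516 -0.0343  0.014 ] len 0.1796 ang -0.51
handle top [0.5857 0.0055 0.05  ] [0.5151 0.0064 0.05  ] mid [0.5504 0.0059 0.05  ] len 0.0706 ang -0.74
jig R [ 0.6338 -0.3235  0.022 ] [ 0.4303 -0.316   0.022 ] mid [ 0.532  -0.3198  0.022 ] len 0.2036 ang -2.13
jig L [ 0.6392 -0.1937  0.022 ] [ 0.4356 -0.1839  0.022 ] mid [ 0.5374 -0.1888  0.022 ] len 0.2038 ang -2.73
```

Request:
{"name": "jog_arm", "arguments": {
  "targets": [25,-21,0,0,0,-80,25,-21,0,0,0,-80,25,-21,0,0,0,-80,25,-21,0,0,0,-80,25,-21,0,0,0,-80,25,-21,0,0,0,-80,25,-21,0,0,0,-80,25,-21,0,0,0,-80,25,-21,0,0,0,-80,25,-21,0,0,0,-80],
  "jaw": 1
}}

```text
time_s: 1.2
tcp_pos: [0.3318, -0.2923, 0.2563]
ee_rot: [-180.0, 0.0, 94.4]
ft_force: [0.6, 0.1, 0.1]
width: 0.0856
gripper_force: 0.0
```

```bash
cat >> h.py <<'E'
from scipy.spatial.transform import Rotation as Ro
def need(pos,yaw):
    s=arm.state(); R=Ro.from_euler("xyz",s["ee_rot"],degrees=True); T=Ro.from_euler("xyz",[180,0,yaw],degrees=True)
    print("t",s["time_s"],s["tcp_pos"].round(4),s["ee_rot"].round(2),"F",s["ft_force"].round(2),"M",s["ft_torque"].round(3),"w",s["width"].round(4),"g",round(s["gripper_force"],1))
    print("cm",(R.inv().apply(np.array(pos)-s["tcp_pos"])*100).round(2),"deg",(R.inv()*T).as_rotvec(degrees=True).round(2))
E
python3 -c "
from h import *
need([.551,.0063,.16],179.5)"
```

```text
Traceback (most recent call last):
  File "h.py", line 24, in need
    print("t",s["time_s"],s["tcp_pos"].round(4),s["ee_rot"].round(2),"F",s["ft_force"].round(2),"M",s["ft_torque"].round(3),"w",s["width"].round(4),"g",round(s["gripper_force"],1))
                                                                                                                                ^^^^^^^^^^^^^^^^
AttributeError: 'float' object has no attribute 'round'
```

Request:
{"name": "jog_arm", "arguments": {
  "targets": [28.2,24.05,9.6,0,0,-85.4,28.2,24.05,9.6,0,0,-85.4,28.2,24.05,9.6,0,0,-85.4,28.2,24.05,9.6,0,0,-85.4,28.2,24.05,9.6,0,0,-85.4,28.2,24.05,9.6,0,0,-85.4,28.2,24.05,9.6,0,0,-85.4,28.2,24.05,9.6,0,0,-85.4,28.2,24.05,9.6,0,0,-85.4,28.2,24.05,9.6,0,0,-85.4,28.2,24.05,9.6,0,0,-85.4,28.2,24.05,9.6,0,0,-85.4]
}}

```text
time_s: 2.4
tcp_pos: [0.551, 0.0057, 0.1602]
ee_rot: [-180.0, -0.0, 179.3]
ft_force: [0.6, -0.4, -0.3]
width: 0.0854
gripper_force: 0.0
```

```bash
sed -i 's/s\["width"\].round(4)/round(s["width"],4)/' h.py
python3 -c "
from h import *
need([.551,.0063,.048],179.5)
crop('side','s2',195,120,110,85,7)"
```

```text
t 2.4 [0.551  0.0057 0.1602] [-1.8000e+02 -2.0000e-02  1.7935e+02] F [ 0.63 -0.35 -0.26] M [ 0.001 -0.029 -0.024] w 0.0854 g 0.0
cm [-0.    0.06 11.22] deg [-0.   -0.02 -0.15]
```

View pics/s2.png

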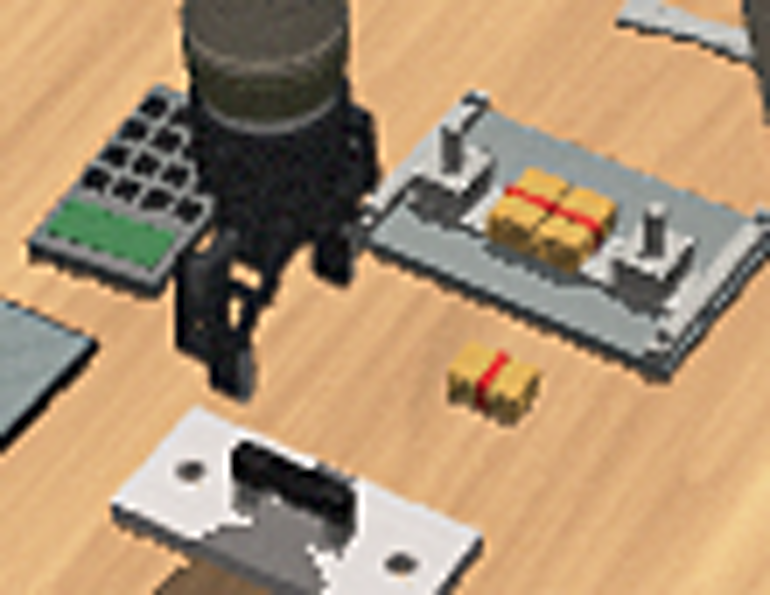

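The open gripper hovers over the plate, with its fingers on either side of the handle's line. The pins are clear on the right, with tops at s2 (453,128) and (657,208). Now I'll go down and grip.

Request:
{"name": "jog_arm", "arguments": {
  "targets": [0,0,4,0,0,0,0,0,8,0,0,0,0,0,10,0,0,0,0,0,11.2,0,0,0,0,0,11.2,0,0,0]
}}

```text
time_s: 2.95
tcp_pos: [0.55, 0.0055, 0.047]
ee_rot: [180.0, -0.2, 179.4]
ft_force: [-0.3, 0.4, 0.6]
width: 0.0855
gripper_force: 0.0
```

Request:
{"name": "jog_arm", "arguments": {
  "targets": [0,0,0,0,0,0,0,0,0,0,0,0,0,0,0,0,0,0,0,0,0,0,0,0,0,0,0,0,0,0,0,0,0,0,0,0,0,0,0,0,0,0,0,0,0,0,0,0],
  "jaw": 0,
  "newtons": 60
}}

```text
time_s: 3.75
tcp_pos: [0.5517, 0.0056, 0.0491]
ee_rot: [-180.0, 0.1, 179.5]
ft_force: [-0.3, -0.2, 5.4]
width: 0.0129
gripper_force: 60.2
```

Request:
{"name": "jog_arm", "arguments": {
  "targets": [0,0,-1,0,0,0,0,0,-3,0,0,0,0,0,-6,0,0,0,0,0,-9,0,0,0,0,0,-10,0,0,0,0,0,-10,0,0,0,0,0,-10,0,0,0]
}}

```text
time_s: 4.45
tcp_pos: [0.5501, 0.0059, 0.1468]
ee_rot: [180.0, -0.1, 179.5]
ft_force: [-0.3, -0.5, -5.8]
width: 0.0127
gripper_force: 58.9
```

```bash

python3 -c "
from h import *
need([.536,-.242,.148],177.4)
a=arm.grab_frame('side')[60:230,150:320,::-1];b=arm.grab_frame('top')[120:240,200:360,::-1]
r=lambda i:cv2.resize(i,(400,int(400*i.shape[0]/i.shape[1])),interpolation=cv2.INTER_CUBIC)
a,b=r(a),r(b);b=cv2.copyMakeBorder(b,0,400-b.shape[0],0,0,cv2.BORDER_CONSTANT)
cv2.imwrite('pics/c3.png',np.hstack([a,b]))"
```

```text
t 4.45 [0.5501 0.0059 0.1468] [ 1.7999e+02 -1.4000e-01  1.7954e+02] F [-0.26 -0.5  -5.77] M [-0.02   0.003 -0.015] w 0.0127 g 58.9
cm [  1.21 -24.8   -0.13] deg [ 0.01 -0.14  2.14]
```

View pics/c3.png

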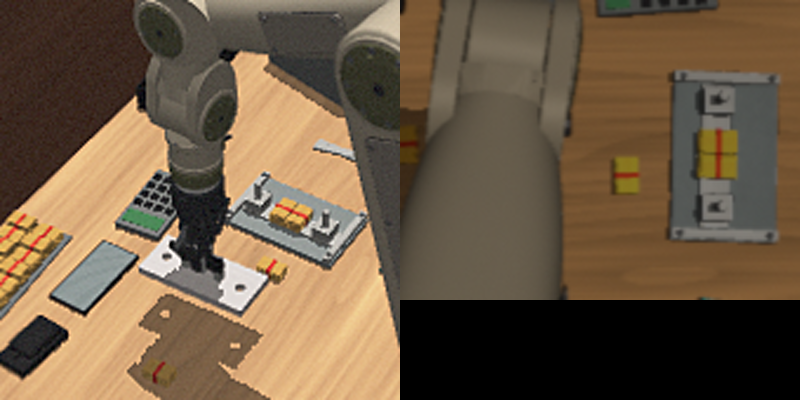

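The plate is held level and clear of the counter, and the pins are unobstructed. I'll carry it over the jig.

Request:
{"name": "jog_arm", "arguments": {
  "targets": [0.1,-2,0,0,0,0.2,0.3,-5,0,0,0,0.5,0.5,-8.5,0,0,0,0.8,0.7,-12,0,0,0,1.1,0.9,-15.5,0,0,0,1.4,1,-19,0,0,0,1.7,1.2,-22,0,0,0,2,1.25,-24,0,0,0,2.1,1.25,-24.8,0,0,0,2.1,1.25,-24.8,0,0,0,2.1,1.25,-24.8,0,0,0,2.1,1.25,-24.8,0,0,0,2.1]
}}

```text
time_s: 5.75
tcp_pos: [0.5364, -0.2407, 0.1479]
ee_rot: [179.9, -0.1, 177.5]
ft_force: [0.1, -0.6, -4.9]
width: 0.013
gripper_force: 59.2
```

```bash

python3 -c "
from h import *
need([.536,-.242,.128],177.4)
crop('side','s4',230,80,100,85,8)
crop('top','t4',295,135,75,95,6)"
```

```text
t 5.75 [ 0.5364 -0.2407  0.1479] [ 1.7995e+02 -6.0000e-02  1.7752e+02] F [ 0.11 -0.57 -4.86] M [0.057 0.067 0.031] w 0.013 g 59.2
cm [ 0.03 -0.13  1.99] deg [ 0.05 -0.06  0.12]
```

View pics/s4.png

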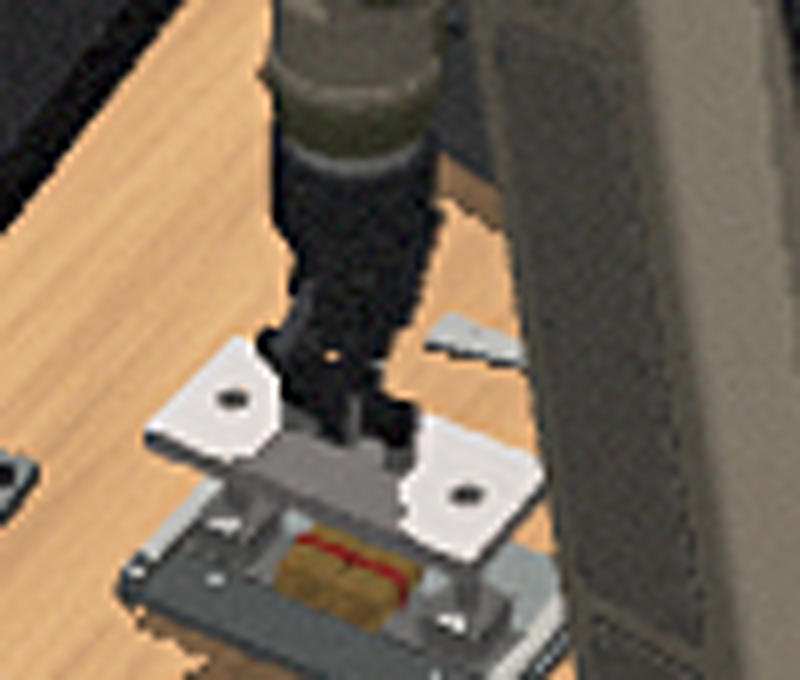

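s4 shows the plate over the jig with holes at (233,399) and (466,495), and the pins hidden below it.

```bash
python3 - <<'E'
from h import *
C=lambda x,y,x0,y0,s:(x0+(x+.5)/s-.5,y0+(y+.5)/s-.5)
def rep(l,a,b): print(l,a.round(4),b.round(4),"mid",((a+b)/2).round(4),"len",np.hypot(*(a-b)[:2]).round(4),"ang",np.degrees(np.arctan2((a-b)[1],(a-b)[0])).round(2))
z=.1128
for z in(.1128,.1148):rep("holes",ray("side",C(233,399,230,80,8),z),ray("side",C(466,495,230,80,8),z))
rep("pins s1",ray("side",C(381,55,205,130,7),.07),ray("side",C(585,136,205,130,7),.07))
rep("pins s2",ray("side",C(453,128,195,120,7),.07),ray("side",C(657,208,195,120,7),.07))
# pin-base (front visible base centre) 
rep("shoulder s2 centre",ray("side",C(452,168,195,120,7),.04),ray("side",C(655,254,195,120,7),.04))
E
```

```text
holes [ 0.6006 -0.2429  0.1128] [ 0.4713 -0.2371  0.1128] mid [ 0.536  -0.24    0.1128] len 0.1294 ang -2.54
holes [ 0.5994 -0.2409  0.1148] [ 0.4704 -0.2351  0.1148] mid [ 0.5349 -0.238   0.1148] len 0.1292 ang -2.54
pins s1 [ 0.6008 -0.245   0.07  ] [ 0.471  -0.2424  0.07  ] mid [ 0.5359 -0.2437  0.07  ] len 0.1298 ang -1.16
pins s2 [ 0.5986 -0.2434  0.07  ] [ 0.4693 -0.2415  0.07  ] mid [ 0.534  -0.2424  0.07  ] len 0.1293 ang -0.84
shoulder s2 centre [ 0.5992 -0.2428  0.04  ] [ 0.4671 -0.2371  0.04  ] mid [ 0.5332 -0.24    0.04  ] len 0.1322 ang -2.46
```

View pics/t4.png

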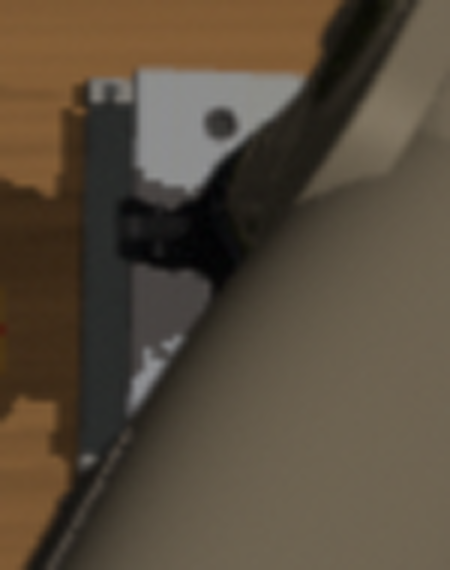

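Request:
{"name": "jog_arm", "arguments": {
  "targets": [0,-0.1,1,0,0,0,0,-0.2,1.8,0,0,0,0,-0.2,2.2,0,0,0,0,-0.2,2.2,0,0,0,0,-0.2,2.2,0,0,0]
}}

```text
time_s: 6.35
tcp_pos: [0.5364, -0.2441, 0.126]
ee_rot: [180.0, -0.0, 177.4]
ft_force: [0.3, 0.3, -5.3]
width: 0.0129
gripper_force: 59.1
```

```bash
python3 - <<'E'
from h import *
print("old far hole top",ray("top",(295+220.5/6-.5,135+123.5/6-.5),.1128))
need([.536,-.242,.12],177.4)
for i in range(4): need([.536,-.242,.12],177.4) if i==3 else arm.grab_frame("side")
crop('side','s5',230,100,100,75,8)
E
```

```text
old far hole top [ 0.60259899 -0.24251906  0.1128    ]
t 6.35 [ 0.5364 -0.2441  0.126 ] [ 1.7999e+02 -3.0000e-02  1.7744e+02] F [ 0.33  0.29 -5.35] M [-0.022 -0.028 -0.005] w 0.0129 g 59.1
cm [0.05 0.21 0.6 ] deg [ 0.01 -0.03  0.04]
t 6.5 [ 0.5368 -0.2444  0.1266] [-1.7998e+02  4.0000e-02  1.7743e+02] F [ 0.17 -0.53 -5.23] M [-0.001  0.018  0.001] w 0.0126 g 59.1
cm [0.09 0.24 0.66] deg [-0.02  0.04  0.03]
```

View pics/s5.png

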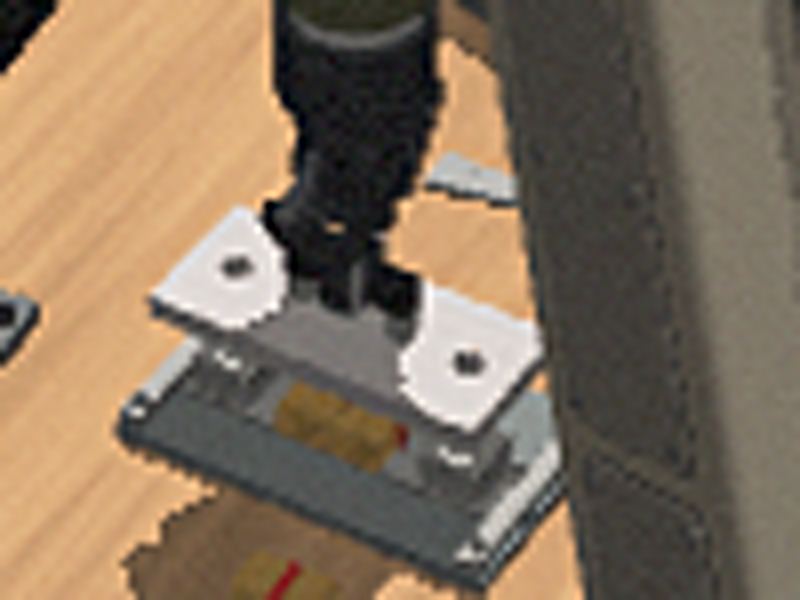

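s5 shows the plate just above the pins, with holes at (237,266) and (468,362).

```bash
python3 - <<'E'
from h import *
C=lambda x,y,x0,y0,s:(x0+(x+.5)/s-.5,y0+(y+.5)/s-.5)
z=.0916
a,b=ray("side",C(237,266,230,100,8),z),ray("side",C(468,362,230,100,8),z)
print(a.round(4),b.round(4),((a+b)/2).round(4),np.degrees(np.arctan2((a-b)[1],(a-b)[0])))
# where pins would project in s2/s1 crops for hypotheses
for c in([.536,-.242],[.536,-.244],[.534,-.242],[.536,-.240]):
  d=np.array([np.cos(np.radians(-2.5)),np.sin(np.radians(-2.5))])*.065
  for s in(1,-1):
    P=[[*(np.array(c)+s*d),h] for h in(.07,.04)]
    p=proj("side",P); print(c,s,((p-[205,130]+.5)*7-.5).round(0).tolist())
i=cv2.imread("pics/s1.png"); i=cv2.resize(i[20:260,270:720],None,fx=1.75,fy=1.75,interpolation=cv2.INTER_CUBIC); cv2.imwrite("pics/s1z.png",i)
E
```

```text
[ 0.6014 -0.2477  0.0916] [ 0.472  -0.2419  0.0916] [ 0.5367 -0.2448  0.0916] -2.580923433096687
[0.536, -0.242] 1 [[381.0, 55.0], [381.0, 95.0]]
[0.536, -0.242] -1 [[582.0, 139.0], [580.0, 179.0]]
[0.536, -0.244] 1 [[382.0, 53.0], [383.0, 93.0]]
[0.536, -0.244] -1 [[584.0, 137.0], [582.0, 177.0]]
[0.534, -0.242] 1 [[384.0, 56.0], [384.0, 96.0]]
[0.534, -0.242] -1 [[585.0, 141.0], [584.0, 181.0]]
[0.536, -0.24] 1 [[379.0, 57.0], [379.0, 97.0]]
[0.536, -0.24] -1 [[581.0, 142.0], [579.0, 182.0]]
```

View pics/s1z.png

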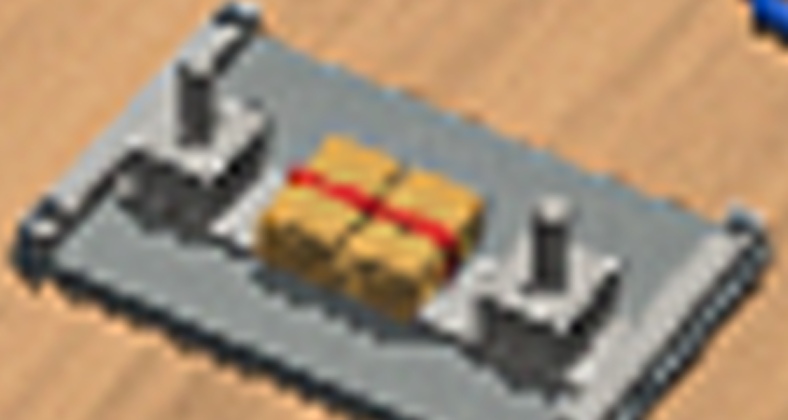

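The pin tops are at s1z (196,65) and (553,211), which puts the pin midpoint near (0.5345, -0.242). I'll correct by about 1.3 mm and feel for contact.

Request:
{"name": "jog_arm", "arguments": {
  "targets": [0.13,0.14,0,0,0,0,0.13,0.14,0.2,0,0,0,0.13,0.14,0.4,0,0,0,0.13,0.14,0.6,0,0,0,0.13,0.14,0.75,0,0,0,0.13,0.14,0.9,0,0,0,0.13,0.14,1.0,0,0,0,0.13,0.14,1.0,0,0,0]
}}

```text
time_s: 7.35
tcp_pos: [0.5352, -0.2427, 0.1161]
ee_rot: [180.0, -0.0, 177.4]
ft_force: [-0.1, -0.1, -6.0]
width: 0.0127
gripper_force: 59.2
```

```bash
python3 - <<'E'
from h import *
for i in range(3): need([.5347,-.2432,.116],177.4); arm.grab_frame("top")
E
```

```text
t 7.35 [ 0.5352 -0.2427  0.1161] [ 1.8000e+02 -2.0000e-02  1.7744e+02] F [-0.07 -0.06 -6.02] M [ 0.038 -0.038 -0.037] w 0.0127 g 59.2
cm [ 0.05 -0.05  0.01] deg [ 0.   -0.02  0.04]
t 7.4 [ 0.5352 -0.2427  0.1162] [-1.8000e+02 -1.0000e-02  1.7744e+02] F [-0.48 -0.62 -6.14] M [ 0.029  0.03  -0.026] w 0.0127 g 59.2
cm [ 0.05 -0.05  0.02] deg [-0.   -0.01  0.04]
t 7.45 [ 0.5353 -0.2427  0.1163] [-180.      0.    177.44] F [-0.03  0.19 -5.45] M [ 0.02  -0.012  0.012] w 0.0129 g 59.2
cm [ 0.06 -0.05  0.03] deg [-0.    0.    0.04]
```

Request:
{"name": "jog_arm", "arguments": {
  "targets": [0,0,0.1,0,0,0,0,0,0.2,0,0,0,0,0,0.3,0,0,0,0,0,0.3,0,0,0]
}}

```text
time_s: 7.9
tcp_pos: [0.5352, -0.2427, 0.1131]
ee_rot: [180.0, -0.0, 177.4]
ft_force: [0.2, 0.0, -5.6]
width: 0.0128
gripper_force: 59.2
```

Request:
{"name": "jog_arm", "arguments": {
  "targets": [0,0,0.15,0,0,0,0,0,0.3,0,0,0,0,0,0.45,0,0,0,0,0,0.6,0,0,0,0,0,0.75,0,0,0,0,0,0.9,0,0,0,0,0,1,0,0,0,0,0,1,0,0,0]
}}

```text
time_s: 8.7
tcp_pos: [0.5352, -0.2426, 0.1031]
ee_rot: [180.0, -0.0, 177.4]
ft_force: [0.7, 0.2, -5.9]
width: 0.0129
gripper_force: 59.2
```

Request:
{"name": "jog_arm", "arguments": {
  "targets": [0,0,0.15,0,0,0,0,0,0.3,0,0,0,0,0,0.45,0,0,0,0,0,0.6,0,0,0,0,0,0.75,0,0,0,0,0,0.9,0,0,0,0,0,1,0,0,0,0,0,1.1,0,0,0,0,0,1.2,0,0,0,0,0,1.2,0,0,0]
}}

```text
time_s: 9.7
tcp_pos: [0.5352, -0.2427, 0.0911]
ee_rot: [180.0, -0.0, 177.4]
ft_force: [-1.0, -0.1, -5.8]
width: 0.0131
gripper_force: 59.2
```

Request:
{"name": "jog_arm", "arguments": {
  "targets": [0,0,0.05,0,0,0,0,0,0.1,0,0,0,0,0,0.15,0,0,0,0,0,0.2,0,0,0,0,0,0.2,0,0,0]
}}

```text
time_s: 10.2
tcp_pos: [0.5352, -0.2427, 0.0892]
ee_rot: [-180.0, -0.0, 177.4]
ft_force: [0.7, -0.0, -5.7]
width: 0.0127
gripper_force: 59.2
```

Slow approach until the force shows contact.

Request:
{"name": "jog_arm", "arguments": {
  "targets": [0,0,0.03,0,0,0,0,0,0.06,0,0,0,0,0,0.09,0,0,0,0,0,0.12,0,0,0,0,0,0.12,0,0,0]
}}

```text
time_s: 10.7
tcp_pos: [0.5353, -0.2427, 0.089]
ee_rot: [-180.0, 0.0, 177.4]
ft_force: [-3.6, 2.2, 6.1]
width: 0.0128
gripper_force: 60.7
```

Contact came at the expected height (TCP 0.089, so underside about 0.040). Checking by eye before release.

Request:
{"name": "jog_arm", "arguments": {
  "targets": [0,0,0,0,0,0,0,0,0,0,0,0],
  "newtons": 20
}}

```text
time_s: 10.9
tcp_pos: [0.5353, -0.2427, 0.089]
ee_rot: [-180.0, 0.0, 177.4]
ft_force: [-2.9, 2.5, 6.4]
width: 0.0129
gripper_force: 60.7
```

```bash
python3 - <<'E'
from h import *
need([.535,-.2427,.089],177.4)
crop('side','s6',230,110,100,75,8)
E
```

```text
t 10.9 [ 0.5353 -0.2427  0.089 ] [-1.7998e+02  3.0000e-02  1.7744e+02] F [-2.94  2.5   6.41] M [ 0.398  0.725 -0.002] w 0.0129 g 60.7
cm [0.03 0.   0.  ] deg [-0.02  0.03  0.04]
```

View pics/s6.png

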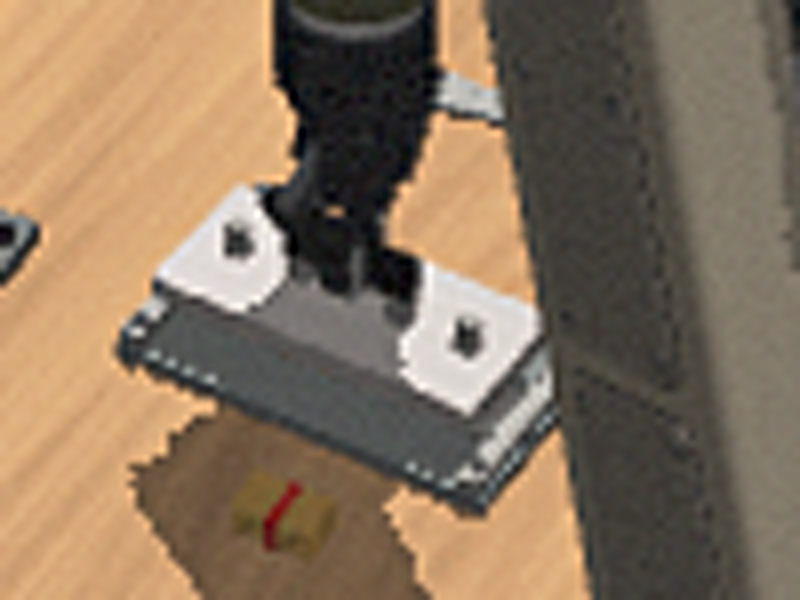

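The pins stand through both holes, at s6 (237,240) and (467,338). The moment suggests one end touches first, so I'll press slightly further.

Request:
{"name": "jog_arm", "arguments": {
  "targets": [0,0,0.02,0,0,0,0,0,0.04,0,0,0,0,0,0.06,0,0,0,0,0,0.06,0,0,0]
}}

```text
time_s: 11.35
tcp_pos: [0.5353, -0.2428, 0.089]
ee_rot: [-180.0, 0.0, 177.4]
ft_force: [-5.7, 2.1, 9.8]
width: 0.0129
gripper_force: 61.4
```

```bash
python3 - <<'E'
from h import *
need([.535,-.2427,.089],177.4)
E
```

```text
t 11.35 [ 0.5353 -0.2428  0.089 ] [-1.7996e+02  5.0000e-02  1.7744e+02] F [-5.68  2.15  9.83] M [ 0.677  1.009 -0.008] w 0.0129 g 61.4
cm [0.03 0.   0.  ] deg [-0.04  0.05  0.04]
```

Request:
{"name": "jog_arm", "arguments": {
  "targets": [0,0,-0.06,0,0,0,0,0,-0.06,0,0,0,0,0,-0.06,0,0,0,0,0,-0.06,0,0,0],
  "jaw": 0.3,
  "newtons": 20
}}

```text
time_s: 11.75
tcp_pos: [0.5355, -0.2429, 0.088]
ee_rot: [-180.0, 0.0, 177.4]
ft_force: [-1.0, -0.8, 0.4]
width: 0.0258
gripper_force: 0.0
```

```bash
python3 - <<'E'
from h import *
need([.535,-.2427,.089],177.4)
E
```

```text
t 11.75 [ 0.5355 -0.2429  0.088 ] [-1.7998e+02  2.0000e-02  1.7744e+02] F [-1.01 -0.79  0.39] M [-0.053  0.001 -0.031] w 0.0258 g 0.0
cm [ 0.06  0.02 -0.1 ] deg [-0.02  0.02  0.04]
```

Request:
{"name": "jog_arm", "arguments": {
  "targets": [0,0,-0.1,0,0,0,0,0,-0.5,0,0,0,0,0,-1.5,0,0,0,0,0,-3.5,0,0,0,0,0,-7,0,0,0,0,0,-11,0,0,0,0,0,-14,0,0,0,5,4,-16,0,0,0,9,8,-16,0,0,0,10,13,-16,0,0,0,10,18,-16,0,0,0,10,18,-16,0,0,0],
  "jaw": 0.6
}}

```text
time_s: 12.95
tcp_pos: [0.442, -0.0554, 0.2495]
ee_rot: [180.0, 0.1, 177.6]
ft_force: [1.1, -0.0, 0.4]
width: 0.051
gripper_force: 0.0
```

```bash
python3 - <<'E'
from h import *
a=arm.grab_frame('side')[105:195,215:335,::-1]; b=arm.grab_frame('top')[135:230,290:370,::-1]
r=lambda i:cv2.resize(i,(400,int(400*i.shape[0]/i.shape[1])),interpolation=cv2.INTER_CUBIC)
a,b=r(a),r(b);a=cv2.copyMakeBorder(a,0,b.shape[0]-a.shape[0],0,0,cv2.BORDER_CONSTANT)
cv2.imwrite('pics/f7.png',np.hstack([a,b])); need([.5,0,.2],177)
E
```

```text
t 13.05 [ 0.4428 -0.0561  0.2494] [-1.7999e+02  1.0000e-01  1.7767e+02] F [ 0.1  -0.06  0.16] M [-0.051 -0.023 -0.04 ] w 0.0511 g 0.0
cm [-5.47  5.83  4.95] deg [-0.01  0.1   0.67]
```

View pics/f7.png

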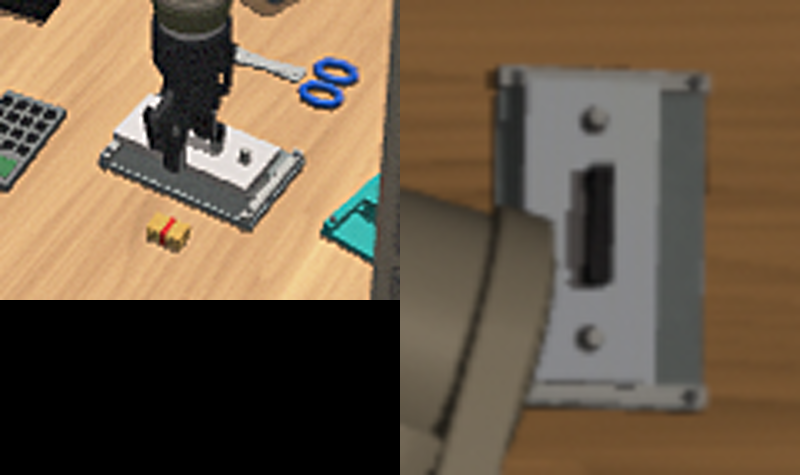

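The top view shows the plate flat on the jig, with both pins standing through its holes at f7 (595,120) and (590,338). The gripper is clear and the other items are untouched, so I'll hand in.

```bash
python3 -c "
from station import arm
print(arm.close_job())"
```

```text
the job is handed in; nothing more can be done
None
```

The long plate rests on the grey jig's shoulders with both pins through its holes; it came down without jamming, the gripper let go and is clear, and the job is handed in at about 13 s.

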